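# Complete the vial rack and hold it home in the loading tray

## Robot

A 6-joint arm with a two-finger parallel gripper is mounted at the origin on the work surface. World frame = base frame: x ahead of the robot, y to its left, z up, the work surface at z = 0. Lengths are in m, angles in rad, forces in N, time in s.
With the tool pointing down it reaches from about 0.35 to 0.975 m from the base axis. Payload 4.9 kg.
Tool frame: the origin (TCP) lies on the centre line of the jaws, within the pads' length; the fingertips stand manip.tcp_to_tips ahead of it and the grasp point (between the pads) lies 11 mm behind it (manip.tcp_to_tips is the distance from the TCP to the fingertips, in m); x points along the fingers, y is the direction in which the jaws open and shut, and the axes are right-handed (so a half turn about x gives the same grasp; the last joint's range is limited). The gripper opens to 85 mm and grips with 20 to 120 N. Pads are 22 mm wide; open, the fingers measure 114 mm over their backs; the gripper's body (76 mm by 85 mm) begins 54 mm behind the grasp point. The pads swing forward as they close: fully open they stand 13 mm farther back than shut.
Start: joints at [-1.336, 0.053, 1.613, -0, 1.476, -0.119], TCP at [0.217, -0.586, 0.239] pointing down, gripper open.
Joint ranges: [-3.01, 3.01], [-1.01, 2.22], [0.06, 2.58], [-1.02, 4.17], [0.09, 2.62], [-3.14, 3.14]. Speed limits (rad/s): [2.57, 2.57, 3.14, 3.14, 3.14, 3.14].

## Interface

Orientations are given as a unit quaternion [w, x, y, z].
In Python, from plant import status, imaging, workorder, manip gives the robot as it stands.
- The arm moves only by the tool carry_out, never from a script. Its argument "moves" is one flat list of numbers, 5 for each row, row after row: the opening, from 0 (shut) to 1 (fully open), then the shift along the tool's x, y, z in cm, then the turn about the tool's x in rad. In form: [claw, tx, ty, tz, twist, claw, tx, ty, tz, twist, ...]. A call has 1 to 12 rows; each row is the pose to reach, as a shift and turn from the pose commanded when the call began, along the tool's axes at that moment; what a row does not reach only later rows make up. A row lasts 1/12 s, in which the tool goes at most 41.7 mm and 7.16 degrees, less where a joint would pass 70% of its speed; a pose out of reach is approached as far as the arm can. A call with a gripper value outside its range is refused whole. The fingers move at their own pace and stop on an object; the grip force is fixed at half the most. Time passes only in rows, so rows that repeat a pose let the fingers close. It gives the time, the measured TCP pose, the force and the opening at its end, in the units of the state.
- status.state(): the state, without advancing time (a new reading comes with each control period).
- imaging.grab_frame(name): name is "scene" or "top"; returns the picture (400x640x3 uint8, red, green, blue); there is no depth.
- imaging.camera_info(name): a dict with "K" (3x3 intrinsics, pixels), "dist" ([k1, k2, p1, p2, k3] as OpenCV has them; the pictures are not rectified), "R" (3x3) and "t" (3): a world point X has camera coordinates R X + t. Camera axes: x right, y down, z forward; pixel columns grow to the right and rows downward; lengths in m; the calibration is good to about 2 mm. A picture is of the moment at which its call begins. camera_info takes no time and is no camera call.
- workorder.job_done(): hands the job in, once; it reports no verdict.
The state is a dict: "time": time; "joint_pos": joint angles; "joint_vel": joint speeds; "joint_efforts": joint torques, N m; "tool_pos": TCP position; "tool_rot": TCP orientation; "contact_force": force on the tool from outside, world axes, zero at the start; "ft_torque": the same for the moment, N m; "gripper_width": opening from 0.0 (shut) to 1.0 (fully open).
Only numpy, scipy, OpenCV 4.12 (cv2) and the standard library are available. Lean on these libraries where they do the work, as an engineer would, in place of code of your own. Each camera call takes 0.05 s, during which the arm holds its last target.

## Task

Put the tall glass vial back into its own wide well in the vial rack and let go of it. Then move the rack into the corner of the loading tray so that it sits flat on the tray and square against the end stop and the side stop at once, and finish while still holding it there and pressing it firmly on both stops, not letting go. Keep the two small vials in their wells and leave the amber bottle, the white jar and the beaker standing where they are.

Things in the scene. Friction and masses are not known exactly. Their poses are not given: they have to be found in the camera images.
- tall_vial: Loose clear glass headspace vial, 22.5 mm diameter, 75 mm tall, about 35 g, standing upright on the bench left of the tray; straight wall up to 58 mm, then a shoulder and a plain aluminium cap 20 mm in diameter and 12 mm high; paper band round its lower part. Origin at the centre of its underside, z up.
- rack: Loose dark grey rack block, 150 mm along its x, 100 mm along y, 36 mm high, 0.2 to 0.4 kg, lying on the loading tray away from the stops, turned up to 0.3 rad from the tray. Origin at the centre of its underside. Handle plate in its middle; one wide well at x -50, y +26 mm, a blank paper tag beside it; narrow 13 mm wells at (-50,-28), (50,-30), (50,0), (50,30) mm. All wells are 24 mm deep.
- wide_well (a point): Centre of the floor of the rack's wide well (26 mm bore, chamfered mouth), the tall vial's own place: 24 mm below the rack's top face, 12 mm above its underside. A seated vial's origin is here and it stands 51 mm out of the rack.
- rack_handle (a point): Middle of the rack's aluminium handle plate, 62 mm above the rack's underside, 16 mm below the plate's top; axes as the rack's. The plate is 50 mm along x and 12 mm thick along y, rising from 36 to 78 mm above the underside; it can be gripped across its thickness from above.
- rack_corner (a point): The rack's lower corner at x +75, y -50 mm: this corner goes into the corner of the stops.
- tray: Fixed flat aluminium loading tray, 280 x 280 mm, 8 mm thick, on the bench, turned by up to 0.2 rad. Origin at the centre of its underside; its x points away from the robot, y to the robot's left. The end stop runs along its far (+x) edge, the side stop along its right-hand (-y) edge; the rack slides on its top. Rack on tray and stops: friction coefficient about 0.3.
- stop_corner (a point): Where the inner faces of the two stops meet, at tray x +125, y -125 mm, on the tray's upper face (8 mm above the bench); axes as the tray's. The rack is home when its corner is here and its x lies along the tray's x, its centre then being at tray x +50, y -75 mm.
- end_stop: Rigid grey bar along the tray's far edge, 15 mm thick, 26 mm high above the tray, its inner face at tray x +125 mm, spanning tray y -125 to +75 mm. Its origin is the tray's origin.
- side_stop: Rigid grey bar along the tray's right edge, 15 mm thick, 26 mm high above the tray, its inner face at tray y -125 mm, spanning tray x -95 to +125 mm. Its origin is the tray's origin.
- sample_a: Small loose amber vial, 11.6 mm diameter, 32 mm tall, in the narrow well at rack x +50, y -30 mm, standing 8 mm out of it. Origin at the centre of its underside. It stays there.
- sample_b: Another such small vial, in the narrow well at rack x +50, y +30 mm. It stays there.
- amber_bottle: Bystander: loose amber glass bottle, 42 mm diameter, 85 mm tall with a black cap, standing near the tall vial. Origin at the centre of its underside.
- jar: Bystander: loose white jar, 60 mm diameter, 60 mm tall, standing on the bench right of the tray. Origin at the centre of its underside.
- beaker: Bystander: empty glass beaker, 66 mm across, 80 mm tall, standing left of the tall vial and the bottle. Origin at the centre of its underside.

How it is judged:
On the way, in this order (a step that is already met when the one before it is completed fails the run):
1. the tall vial stands on the floor of the wide well, released (distance between tall_vial and wide_well below 0.006 m and angle between tall_vial's own z axis and vertical below 0.15 rad and contact force between the fingers and tall_vial below 0.1 N), for 0.2 s.
2. the rack is home in the corner and presses on both stops (contact force between rack and end_stop above 1 N and contact force between rack and side_stop above 1 N and x of rack_corner in the frame of tray above 0.121 m and y of rack_corner in the frame of tray below -0.121 m and z of rack_corner in the frame of tray below 0.012 m and angle between the x axis of rack and the x axis of tray, either way round below 0.05 rad and angle between rack's own z axis and vertical below 0.05 rad), for 0.2 s.
At the end, for the whole second after the job is handed in: Tall vial in the wide well (6 mm, 0.15 rad of upright). Rack flat on the tray (4 mm), its corner within 4 mm of both stop faces, square within 0.05 rad; fingers touch it and it presses each stop with over 1 N throughout the last second. Small vials still in their wells (all of step 2 and distance between tall_vial and wide_well below 0.006 m and angle between tall_vial's own z axis and vertical below 0.15 rad and angle between each of sample_a, sample_b's own z axis and vertical below 0.3 rad and z of each of sample_a, sample_b in the frame of rack below 0.02 m and contact force between the fingers and rack above 1 N); the arm keeps its last pose, push and grip.
It fails at once if the amber bottle knocked or moved by more than 30 mm (distance of amber_bottle from where it was at the start of the episode above 0.03 m).
It fails at once if the jar knocked or moved by more than 30 mm (distance of jar from where it was at the start of the episode above 0.03 m).
It fails at once if the beaker knocked or moved by more than 30 mm (distance of beaker from where it was at the start of the episode above 0.03 m).
It also fails if it takes over 61 s, if anything falls off the work surface, if the arm or the gripper's body presses on something with over 40 N, if the wrist force passes 120 N, or if a joint passes its speed limit or range.

## Working session

There is one attempt and no reset: what is moved stays moved. The work goes in short steps, Python scripts to look and compute and a tool call to move; the robot and the scene stay as the last step left them, time stands still between calls to the robot, and variables do not carry over. Pictures are saved under pics/ and viewed, and the job is handed in when it is done.

Besides the shell and the picture viewer there is one more tool, called after "Call:" by a JSON object that holds its "api" and its "payload". carry_out: Moves the arm, as the interface text tells. Its arguments: {"type":"object","properties":{"moves":{"type":"array","items":{"type":"number"}}},"required":["moves"]}

```bash
mkdir -p pics; ls; python3 - <<'E'
from plant import status, imaging, workorder, manip
import cv2
print(status.state()); print(manip.tcp_to_tips, [a for a in dir(manip) if a[0]!='_'])
for n in("scene","top"):
    f=imaging.grab_frame(n); cv2.imwrite(f"pics/{n}0.png",f[:,:,::-1])
    print(imaging.camera_info(n))
E
```

```text
pics
{'time': 0.0, 'joint_pos': array([-1.33597350e+00,  5.33782588e-02,  1.61424800e+00,  3.66386149e-05,
        1.47604774e+00, -1.18972311e-01]), 'joint_vel': array([-7.91681074e-04, -1.95847789e-03, -8.30695686e-04,  1.41881468e-04,
       -6.87003110e-05, -8.03369732e-04]), 'joint_efforts': array([ 7.53320983e-04, -3.93677437e+01, -3.70177245e+01, -2.70373914e-05,
        6.78113473e-03,  1.37729538e-05]), 'tool_pos': array([ 0.21642337, -0.58569412,  0.23807723]), 'tool_rot': array([-0.12369745, -0.69604206, -0.12516821,  0.69610151]), 'contact_force': array([-0.23527988, -0.6723203 ,  0.82927792]), 'ft_torque': array([-0.01501384, -0.01140068,  0.01561576]), 'gripper_width': 1.000037851778036}
0.008 ['IKError', 'tcp_to_tips']
{'K': array([[468.63196443,   0.        , 319.82452907],
       [  0.        , 468.63196443, 197.27063724],
       [  0.        ,   0.        ,   1.        ]]), 'dist': array([-0.04411872,  0.        ,  0.        ,  0.        ,  0.        ]), 'R': array([[-0.36568937,  0.93057743,  0.01723163],
       [ 0.71927882,  0.29430814, -0.62930175],
       [-0.59068542, -0.21773461, -0.77697   ]]), 't': array([ 0.19961782, -0.38737426,  1.63085761])}
{'K': array([[397.88820418,   0.        , 320.38274489],
       [  0.        , 397.88820418, 199.47014009],
       [  0.        ,   0.        ,   1.        ]]), 'dist': array([-0.00632737,  0.        ,  0.        ,  0.        ,  0.        ]), 'R': array([[-0.0085408 , -0.99995185, -0.00483329],
       [-0.99510416,  0.00897512, -0.0984234 ],
       [ 0.09846204,  0.00396902, -0.99513289]]), 't': array([0.03139327, 0.61791678, 1.18788271])}
```

View pics/scene0.png

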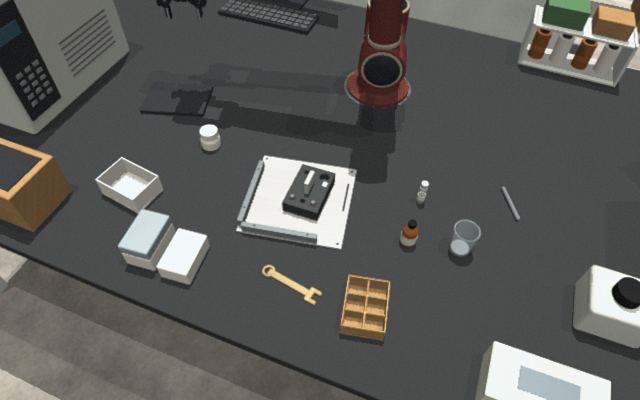

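View pics/top0.png

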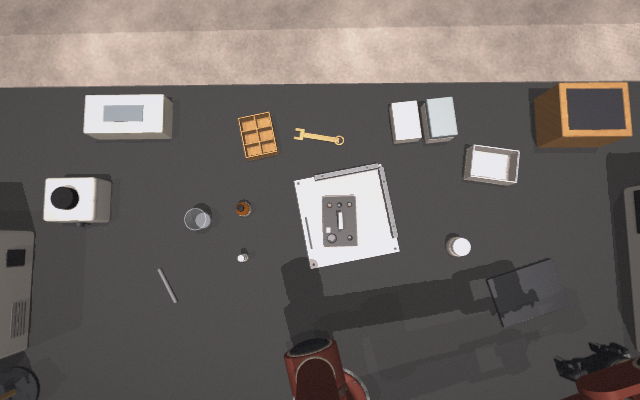

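```bash
python3 - <<'E'
import cv2
t=cv2.imread("pics/top0.png"); s=cv2.imread("pics/scene0.png")
cv2.imwrite("pics/t_tray.png",cv2.resize(t[155:280,285:410],None,fx=4.8,fy=4.8,interpolation=cv2.INTER_CUBIC)[:600])
cv2.imwrite("pics/t_vial.png",cv2.resize(t[190:280,175:275],None,fx=6,fy=6,interpolation=cv2.INTER_CUBIC))
cv2.imwrite("pics/s_tray.png",cv2.resize(s[150:250,230:360],None,fx=6,fy=6,interpolation=cv2.INTER_CUBIC))
cv2.imwrite("pics/s_vial.png",cv2.resize(s[170:270,385:485],None,fx=6,fy=6,interpolation=cv2.INTER_CUBIC))
E
```

```text
(no output)
```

View pics/t_tray.png

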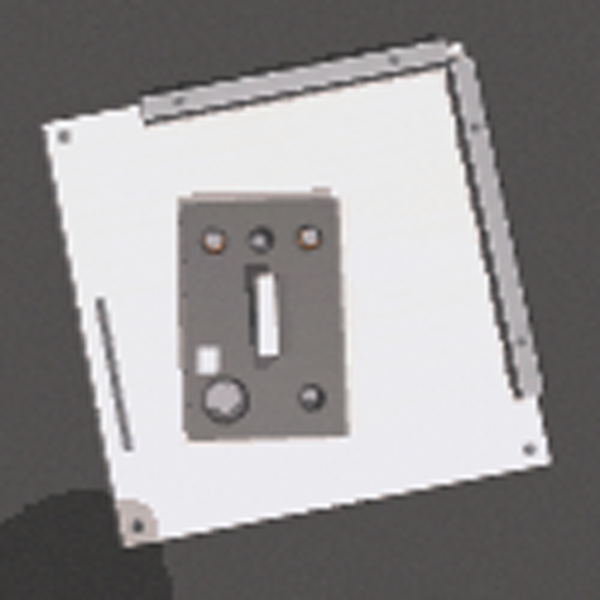

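View pics/t_vial.png

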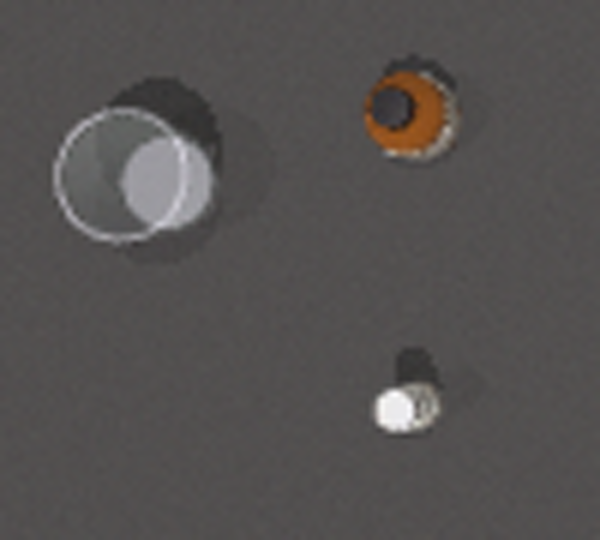

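View pics/s_tray.png

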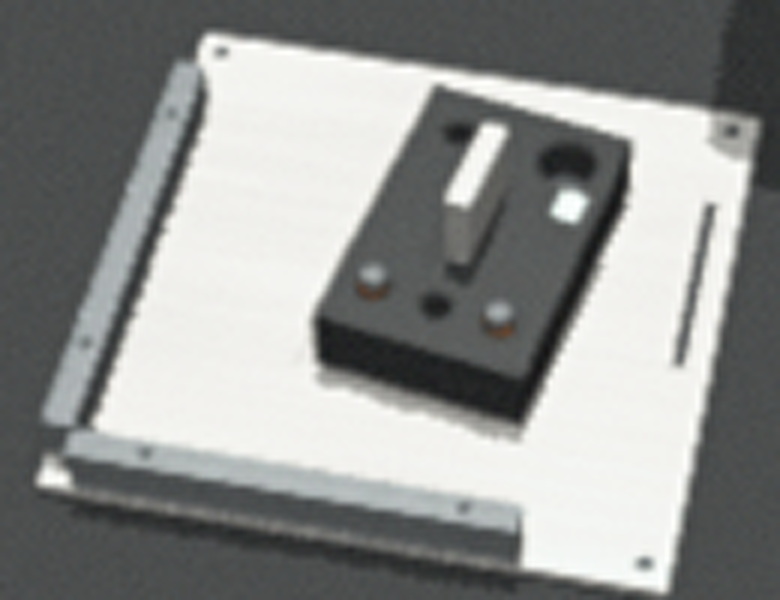

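View pics/s_vial.png

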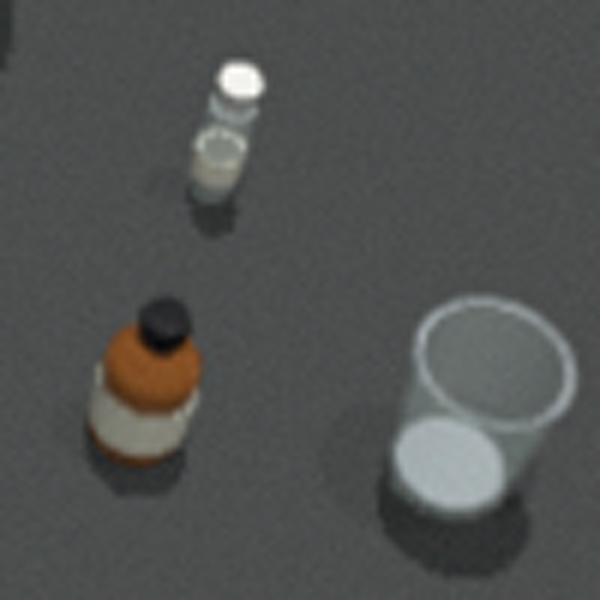

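```bash
cat > h.py <<'E'
import numpy as np, cv2
from plant import status, imaging, workorder, manip
from scipy.optimize import least_squares
CI={n:imaging.camera_info(n) for n in("scene","top")}
def proj(n,P):
    c=CI[n]; return cv2.projectPoints(np.asarray(P,float).reshape(-1,1,3),cv2.Rodrigues(c["R"])[0],c["t"],c["K"],c["dist"])[0].reshape(-1,2)
def unproj(n,uv,z):
    c=CI[n]; p=cv2.undistortPoints(np.float64([[uv]]),c["K"],c["dist"])[0,0]
    C=-c["R"].T@c["t"]; d=c["R"].T@np.array([p[0],p[1],1]); return C+d*(z-C[2])/d[2]
def crop2px(c,s,o): return (np.asarray(c,float)+.5)/s-.5+np.array(o)
def loc(p,L):
    c,s=np.cos(p[2]),np.sin(p[2]); L=np.asarray(L,float)
    return np.c_[p[0]+c*L[:,0]-s*L[:,1],p[1]+s*L[:,0]+c*L[:,1],L[:,2]]
def fit(obs,p0=(.5,0,.0)):  # obs: list (cam,uv,local xyz m)
    def f(p): return np.concatenate([(proj(n,loc(p,[L]))-uv).ravel() for n,uv,L in obs])
    r=least_squares(f,p0,loss="soft_l1"); return r.x,r.fun.reshape(-1,2)
def grab(tag,regs):
    for n,(x0,y0,x1,y1),s in regs:
        f=imaging.grab_frame(n)[:,:,::-1]; cv2.imwrite(f"pics/{n}_{tag}_full.png",f)
        cv2.imwrite(f"pics/{n}_{tag}.png",cv2.resize(f[y0:y1,x0:x1],None,fx=s,fy=s,interpolation=cv2.INTER_CUBIC))
E
cat > m.py <<'E'
from h import *
T=lambda c:crop2px(c,4.8,(285,155)); S=lambda c:crop2px(c,6,(230,150))
m=1e-3
def O(n,c,L): return (n,(T if n=="top" else S)(c),np.array(L)*m)
rk=[("top",c,L) for c,L in [((178,198),(75,50,44)),((340,194),(75,-50,44)),((350,435),(-75,-50,44)),((187,440),(-75,50,44)),((225,399),(-50,26,44)),((313,397),(-50,-28,44)),((262,239),(50,0,44)),((213,240),(50,30,52)),((309,237),(50,-30,52)),((267,314),(0,0,86))]]
rk+=[("scene",c,L) for c,L in [((433,86),(-75,-50,44)),((631,142),(-75,50,44)),((520,382),(75,50,44)),((316,320),(75,-50,44)),((567,161),(-50,26,44)),((460,131),(-50,-28,44)),((435,305),(50,0,44)),((477,165),(0,0,86))]]
print("rack")
for sel in (["top"],["scene"],["top","scene"]):
    ob=[O(*a) for a in rk if a[0] in sel]; p,r=fit(ob); print(sel,p.round(4),"rms px",np.sqrt((r**2).mean()).round(2))
print(r.round(1).tolist()); RK=p
tr=[("top",c,L) for c,L in [((43,125),(140,140,8)),((125,547),(-140,140,8)),((551,463),(-140,-140,8))]]
tr+=[("scene",c,L) for c,L in [((204,32),(-140,-140,8)),((761,119),(-140,140,8)),((669,594),(140,140,8)),((37,486),(140,-140,8))]]
print("tray")
for sel in (["top"],["scene"],["top","scene"]):
    ob=[O(*a) for a in tr if a[0] in sel]; p,r=fit(ob); print(sel,p.round(4),"rms px",np.sqrt((r**2).mean()).round(2))
print(r.round(1).tolist())
print("stop corner",loc(p,[[.125,-.125,.008]]), "home centre",loc(p,[[.05,-.075,.008]]))
print("well",loc(RK,[[-.05,.026,.02]]),"handle",loc(RK,[[0,0,.07]]))
print("vial cap top", unproj("top",crop2px((396,410),6,(175,190)),.075), unproj("scene",crop2px((241,80),6,(385,170)),.075))
print("vial bottom scene",unproj("scene",crop2px((210,190),6,(385,170)),.0))
print("bottle cap",unproj("top",crop2px((391,107),6,(175,190)),.085),unproj("scene",crop2px((166,313),6,(385,170)),.085))
print("beaker rim",unproj("top",crop2px((120,175),6,(175,190)),.08))
print("jar",unproj("top",(460,246),.06))
E
python3 m.py
```

```text
rack
['top'] [ 0.552  -0.0314  0.0243] rms px 0.28
['scene'] [ 0.5517 -0.0303  0.0291] rms px 0.39
['top', 'scene'] [ 0.5518 -0.0309  0.0257] rms px 0.36
[[0.3, 0.8], [-0.5, 0.5], [-0.4, 0.0], [0.2, 0.1], [-0.1, 0.0], [-0.4, -0.2], [-0.4, -0.1], [-0.1, -0.2], [-0.1, -0.3], [-0.2, 0.1], [-0.1, -0.2], [0.2, -0.3], [0.2, -0.3], [-1.2, -0.6], [-0.2, 0.5], [-0.5, 0.4], [-0.0, 0.3], [-0.4, -0.0]]
tray
['top'] [ 0.5702 -0.0533  0.1865] rms px 0.29
['scene'] [ 0.5703 -0.0516  0.1849] rms px 0.12
['top', 'scene'] [ 0.5702 -0.0522  0.1863] rms px 0.29
[[-0.5, -0.4], [-0.5, 0.3], [-0.0, 0.0], [-0.1, 0.2], [-0.3, -0.3], [-0.2, -0.2], [-0.2, -0.1]]
stop corner [[ 0.71615129 -0.15193367  0.008     ]] home centre [[ 0.63318842 -0.11668933  0.008     ]]
well [[ 0.50115302 -0.00622366  0.02      ]] handle [[ 0.55180551 -0.03092843  0.07      ]]
vial cap top [0.44486379 0.25959625 0.075     ] [0.44394318 0.26084901 0.075     ]
vial bottom scene [0.44708889 0.26141855 0.        ]
bottle cap [0.59157005 0.2616037  0.085     ] [0.59008902 0.26194048 0.085     ]
beaker rim [0.55984184 0.3948065  0.08      ]
jar [ 0.47355021 -0.3850136   0.06      ]
```

```bash
cat >> h.py <<'E'
from scipy.spatial.transform import Rotation as Ro
def frame():
    s=status.state(); q=s["tool_rot"]; return s,Ro.from_quat([q[1],q[2],q[3],q[0]]).as_matrix()
def go(target,jaw_yaw=None):
    """jaw_yaw: yaw of an object whose y axis the jaws should lie along"""
    s,R=frame(); d=R.T@(np.asarray(target)-s["tool_pos"])*100
    tw=0
    if jaw_yaw is not None:
        y=R[:,1]; cur=np.arctan2(y[1],y[0]); des=jaw_yaw+np.pi/2
        e=(des-cur+np.pi/2)%np.pi-np.pi/2; tw=-e
    print("t",round(s["time"],2),"pos",s["tool_pos"].round(4),"f",s["contact_force"].round(1),"w",round(s["gripper_width"],3),"j",s["joint_pos"].round(2),"tilt",R[:,0].round(4))
    print("-> cm",d.round(2),"twist",round(tw,3))
E
python3 -c "
from h import *
print(frame()[1].round(3)); go([.48,-.2,.24],0.02); go([.4445,.26,.16],.02)"
```

```text
[[-0.     0.346 -0.938]
 [ 0.002 -0.938 -0.346]
 [-1.    -0.002 -0.   ]]
t 0.1 pos [ 0.2164 -0.5858  0.2382] f [-0.   0.4  0.7] w 0.998 j [-1.34  0.05  1.61  0.    1.48 -0.12] tilt [-4.0e-04  1.8e-03 -1.0e+00]
-> cm [ -0.12 -27.05 -38.09] twist 0.334
t 0.1 pos [ 0.2164 -0.5858  0.2382] f [-0.   0.4  0.7] w 0.998 j [-1.34  0.05  1.61  0.    1.48 -0.12] tilt [-4.0e-04  1.8e-03 -1.0e+00]
-> cm [  7.96 -71.42 -50.7 ] twist 0.334
```

Call:
{"api": "carry_out", "payload": {"moves": [1, 0, -27, -38, 0.334, 1, 0, -27, -38, 0.334, 1, 0, -27, -38, 0.334, 1, 0, -27, -38, 0.334, 1, 0, -27, -38, 0.334, 1, 0, -27, -38, 0.334, 1, 0, -27, -38, 0.334, 1, 0, -27, -38, 0.334, 1, 0, -27, -38, 0.334, 1, 0, -27, -38, 0.334, 1, 0, -27, -38, 0.334, 1, 0, -27, -38, 0.334]}}

```text
time: 1.1
tool_pos: [0.4814, -0.1966, 0.2389]
tool_rot: [0.008, 0.707, 0.01, -0.707]
contact_force: [-0.4, 0.0, -0.8]
gripper_width: 1.002
```

```bash
python3 -c "
from h import *
print(frame()[1].round(3)); go([.4445,.26,.16],.02)"
```

```text
[[ 0.001  0.026 -1.   ]
 [ 0.002 -1.    -0.026]
 [-1.    -0.002 -0.001]]
t 1.1 pos [ 0.4814 -0.1966  0.2389] f [-0.4  0.  -0.8] w 1.002 j [-0.53 -0.2   1.85  0.    1.49  1.01] tilt [ 6.0e-04  2.4e-03 -1.0e+00]
-> cm [  7.99 -45.72   2.53] twist 0.006
```

Call:
{"api": "carry_out", "payload": {"moves": [1, 2, -45.7, 2.5, 0, 1, 2, -45.7, 2.5, 0, 1, 2, -45.7, 2.5, 0, 1, 2, -45.7, 2.5, 0, 1, 2, -45.7, 2.5, 0, 1, 2, -45.7, 2.5, 0, 1, 2, -45.7, 2.5, 0, 1, 2, -45.7, 2.5, 0, 1, 2, -45.7, 2.5, 0, 1, 2, -45.7, 2.5, 0, 1, 2, -45.7, 2.5, 0, 1, 6, -45.7, 2.5, 0]}}

```text
time: 2.1
tool_pos: [0.4489, 0.2624, 0.1871]
tool_rot: [0.006, 0.712, 0.012, -0.702]
contact_force: [1.4, 0.3, 1.1]
gripper_width: 0.999
```

```bash
python3 -c "
from h import *
go([.4445,.26,.14],.02)
grab('v',[('top',(175,190,275,280),6),('scene',(385,130,485,230),6)])"
```

```text
t 2.1 pos [0.4489 0.2624 0.1871] f [1.4 0.3 1.1] w 0.999 j [ 0.38 -0.17  1.92  0.    1.38  1.93] tilt [ 0.0141  0.0085 -0.9999]
-> cm [4.7  0.27 0.51] twist 0.007
```

View pics/scene_v.png

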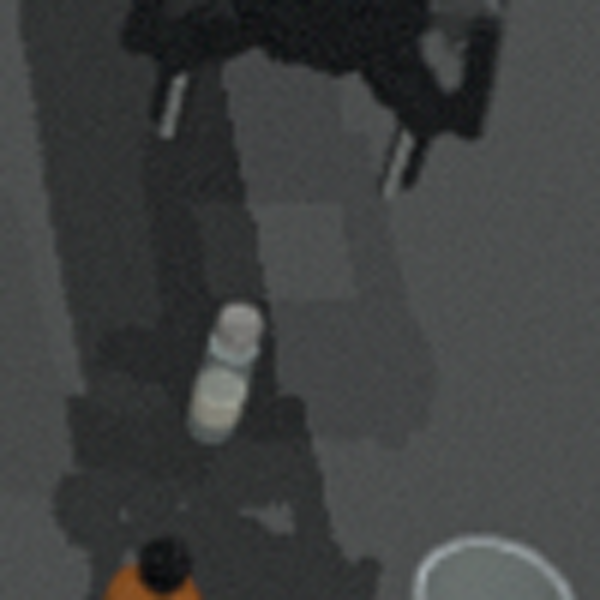

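The open jaws hang above the vial (cap at crop (240,325)), and the bottle and beaker are clear. I'll go down partway and settle.

Call:
{"api": "carry_out", "payload": {"moves": [1, 4.5, 0.1, 0.3, 0, 1, 4.5, 0.1, 0.3, 0, 1, 4.5, 0.1, 0.3, 0, 1, 4.5, 0.1, 0.3, 0]}}

```text
time: 2.53
tool_pos: [0.4433, 0.2534, 0.1358]
tool_rot: [0.006, 0.707, 0.007, -0.707]
contact_force: [-0.7, 0.4, -0.0]
gripper_width: 1.001
```

```bash
python3 -c "
from h import *
go([.4445,.26,.041],.02)
"
```

```text
t 2.53 pos [0.4433 0.2534 0.1358] f [-0.7  0.4 -0. ] w 1.001 j [ 0.37 -0.14  1.97 -0.    1.3   1.93] tilt [ 8.e-04  2.e-04 -1.e+00]
-> cm [ 9.48 -0.66 -0.13] twist -0.002
```

Call:
{"api": "carry_out", "payload": {"moves": [1, 3, -0.65, -0.1, 0, 1, 6, -0.65, -0.1, 0, 1, 9, -0.65, -0.1, 0, 1, 9.5, -0.65, -0.1, 0, 1, 9.5, -0.65, -0.1, 0, 1, 9.5, -0.65, -0.1, 0]}}

```text
time: 3.03
tool_pos: [0.4452, 0.2609, 0.0418]
tool_rot: [0.006, 0.708, 0.007, -0.706]
contact_force: [1.3, 0.5, 0.3]
gripper_width: 1.002
```

```bash
python3 -c "
from h import *
go([.4445,.26,.041],.02)
grab('v2',[('top',(175,190,275,280),6),('scene',(385,130,485,230),6)])"
```

```text
t 3.03 pos [0.4452 0.2609 0.0418] f [1.3 0.5 0.3] w 1.002 j [ 0.39  0.    2.02 -0.    1.12  1.94] tilt [ 0.0031  0.0012 -1.    ]
-> cm [0.08 0.09 0.07] twist -0.001
```

View pics/scene_v2.png

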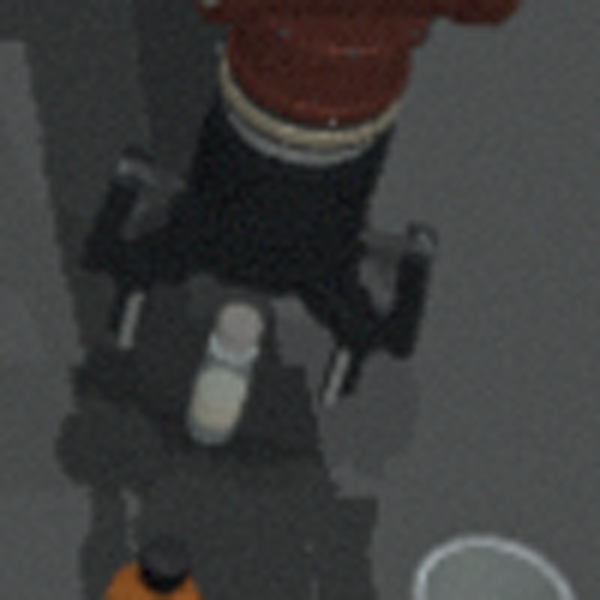

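View pics/top_v2.png

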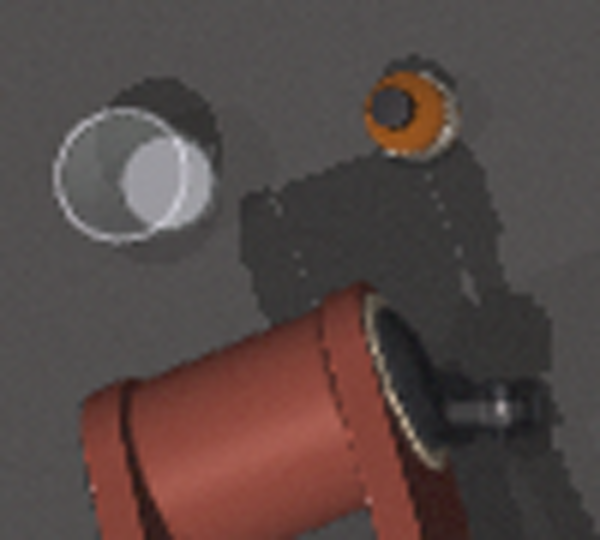

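Vial (cap at (240,325), foot at (210,440)) lies midway between the fingertips (125,345) and (330,400). Closing.

Call:
{"api": "carry_out", "payload": {"moves": [0.1, 0.05, 0.05, 0.05, 0, 0.1, 0.05, 0.05, 0.05, 0, 0.1, 0.05, 0.05, 0.05, 0, 0.1, 0.05, 0.05, 0.05, 0, 0.1, 0.05, 0.05, 0.05, 0, 0.1, 0.05, 0.05, 0.05, 0, 0.1, 0.05, 0.05, 0.05, 0, 0.1, 0.05, 0.05, 0.05, 0, 0.1, 0.05, 0.05, 0.05, 0, 0.1, 0.05, 0.05, 0.05, 0]}}

```text
time: 3.97
tool_pos: [0.443, 0.2602, 0.0391]
tool_rot: [0.007, 0.707, 0.007, -0.707]
contact_force: [-0.2, -0.0, 3.2]
gripper_width: 0.238
```

```bash
python3 -c "
from h import *
go([.4445,.26,.13],.02)
"
```

```text
t 3.97 pos [0.443  0.2602 0.0391] f [-0.2 -0.   3.2] w 0.238 j [0.39 0.01 2.02 0.   1.12 1.94] tilt [ 4.e-04  2.e-04 -1.e+00]
-> cm [-9.09  0.02 -0.15] twist -0.0
```

Call:
{"api": "carry_out", "payload": {"moves": [0.1, -2, 0, 0, 0, 0.1, -5, 0, 0, 0, 0.1, -8, 0, 0, 0, 0.1, -10, 0, 0, 0, 0.1, -10, 0, 0, 0, 0.1, -10, 0, 0, 0]}}

```text
time: 4.47
tool_pos: [0.4434, 0.2603, 0.1398]
tool_rot: [0.007, 0.708, 0.007, -0.706]
contact_force: [0.2, -0.3, -1.0]
gripper_width: 0.243
```

```bash
python3 -c "
from h import *
go([.5012,-.0062,.14],.026)
grab('v3',[('scene',(385,80,485,180),6)])"
```

```text
t 4.47 pos [0.4434 0.2603 0.1398] f [ 0.2 -0.3 -1. ] w 0.243 j [ 0.39 -0.13  1.96 -0.    1.31  1.94] tilt [ 2.3e-03  9.0e-04 -1.0e+00]
-> cm [-0.03 26.76 -5.25] twist -0.006
```

View pics/scene_v3.png

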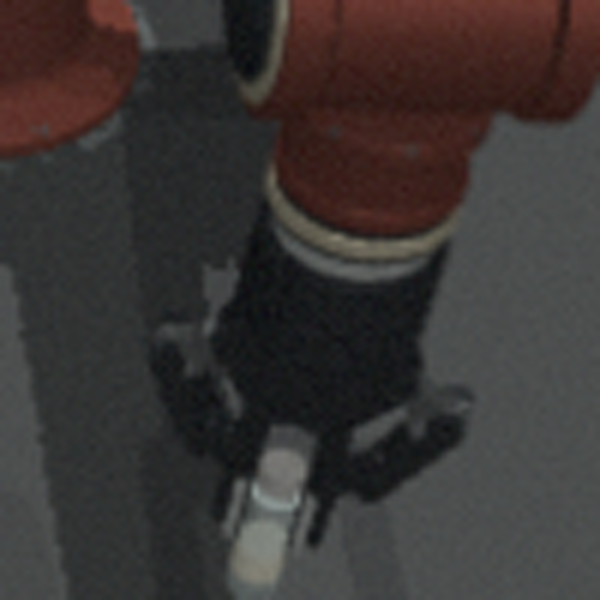

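Call:
{"api": "carry_out", "payload": {"moves": [0.1, 0, 26.7, -5.3, 0, 0.1, 0, 26.7, -5.3, 0, 0.1, 0, 26.7, -5.3, 0, 0.1, 0, 26.7, -5.3, 0, 0.1, 0, 26.7, -5.3, 0, 0.1, 0, 26.7, -5.3, 0, 0.1, 0, 26.7, -5.3, 0, 0.1, 0, 26.7, -5.3, 0, 0.1, 0, 26.7, -5.3, 0, 0.1, 0, 26.7, -5.3, 0]}}

```text
time: 5.35
tool_pos: [0.4999, -0.0053, 0.1369]
tool_rot: [-0.007, -0.706, -0.007, 0.708]
contact_force: [-0.0, 1.4, 0.2]
gripper_width: 0.24
```

```bash
python3 -c "
from h import *
go([.5010,-.0062,.091],.026)
"
```

```text
t 5.35 pos [ 0.4999 -0.0053  0.1369] f [-0.   1.4  0.2] w 0.24 j [-0.16 -0.16  2.    0.    1.31  1.39] tilt [-0.0035  0.001  -1.    ]
-> cm [ 4.59  0.1  -0.13] twist -0.006
```

Call:
{"api": "carry_out", "payload": {"moves": [0.1, 2, 0.1, -0.1, 0, 0.1, 4, 0.1, -0.1, 0, 0.1, 4.5, 0.1, -0.1, 0, 0.1, 4.5, 0.1, -0.1, 0, 0.1, 4.5, 0.1, -0.1, 0]}}

```text
time: 5.77
tool_pos: [0.5017, -0.0059, 0.0936]
tool_rot: [-0.007, -0.707, -0.008, 0.707]
contact_force: [0.3, 0.9, -0.7]
gripper_width: 0.246
```

```bash
python3 -c "
from h import *
go([.5010,-.0062,.091],.026)
grab('v4',[('top',(285,155,410,280),4.8),('scene',(270,130,370,230),6)])"
```

```text
t 5.77 pos [ 0.5017 -0.0059  0.0936] f [ 0.3  0.9 -0.7] w 0.246 j [-0.16 -0.11  2.02  0.    1.23  1.39] tilt [-1.e-03  2.e-04 -1.e+00]
-> cm [0.26 0.03 0.07] twist -0.005
```

View pics/scene_v4.png

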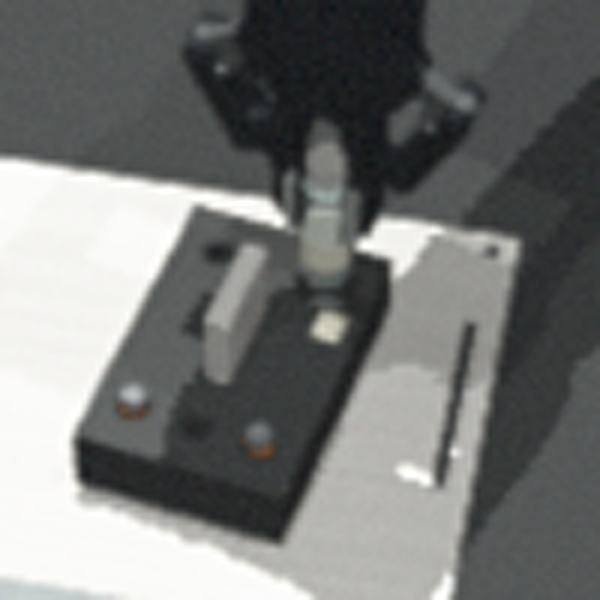

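View pics/top_v4.png

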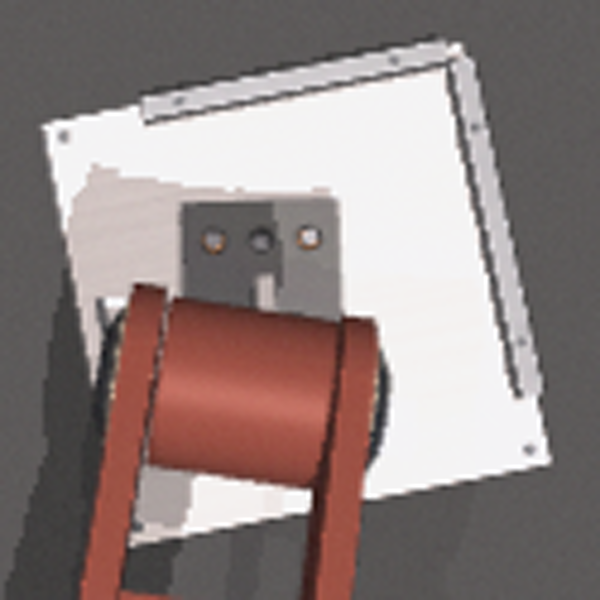

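```bash
cat > ov.py <<'E'
from h import *
import sys
x,y,zb=map(float,sys.argv[1:4]); tag=sys.argv[4]
f=cv2.imread(f"pics/scene_{tag}_full.png"); x0,y0,s=305,140,12
im=cv2.resize(f[y0:y0+46,x0:x0+46],None,fx=s,fy=s,interpolation=cv2.INTER_CUBIC)
def ring(cx,cy,z,r,c):
    a=np.linspace(0,2*np.pi,60); p=proj("scene",np.c_[cx+r*np.cos(a),cy+r*np.sin(a),0*a+z])
    q=((p-[x0,y0]+.5)*s-.5).round().astype(int); cv2.polylines(im,[q],True,c,1)
ring(x,y,zb,.01125,(0,255,0)); ring(x,y,zb+.058,.01125,(0,255,0)); ring(x,y,zb+.063,.010,(0,255,255)); ring(x,y,zb+.075,.010,(0,0,255))
ring(.5012,-.0062,.044,.013,(255,0,255))
cv2.imwrite(f"pics/ov_{tag}_{x}_{y}.png",im)
E
python3 ov.py .5030 -.0060 .0546 v4
```

```text
(no output)
```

View pics/ov_v4_0.503_-0.006.png

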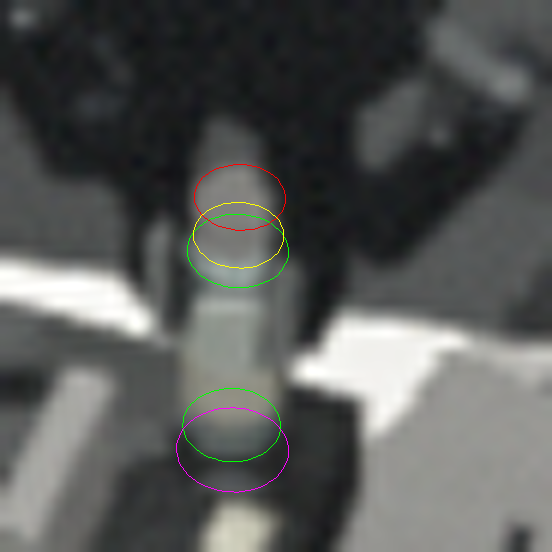

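Call:
{"api": "carry_out", "payload": {"moves": [0.1, 0.5, 0.0, 0.1, 0, 0.1, 1, 0.0, 0.1, 0, 0.1, 1.3, 0.0, 0.1, 0, 0.1, 1.5, 0, 0.1, 0, 0.1, 1.5, 0, 0.1, 0]}}

```text
time: 6.28
tool_pos: [0.5006, -0.0069, 0.078]
tool_rot: [-0.007, -0.707, -0.007, 0.708]
contact_force: [-0.7, -0.1, -1.6]
gripper_width: 0.244
```

```bash
python3 -c "
from h import *
go([.5005,-.0058,.059],.026)
grab('v5',[('scene',(270,130,370,230),6)])
"; python3 ov.py .5015 -.0062 .0385 v5
```

```text
t 6.28 pos [ 0.5006 -0.0069  0.078 ] f [-0.7 -0.1 -1.6] w 0.244 j [-0.16 -0.09  2.03 -0.    1.2   1.39] tilt [-1.2e-03  2.0e-04 -1.0e+00]
-> cm [ 1.9  -0.1   0.01] twist -0.006
```

View pics/ov_v5_0.5015_-0.0062.png

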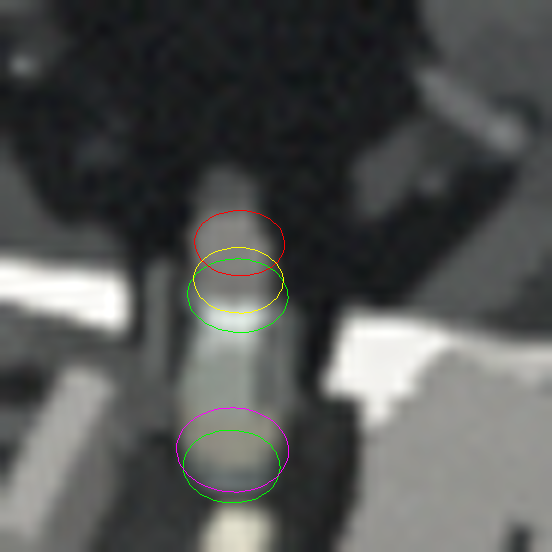

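Call:
{"api": "carry_out", "payload": {"moves": [0.1, 0.5, -0.1, 0, 0, 0.1, 1, -0.1, 0, 0, 0.1, 1.3, -0.1, 0, 0, 0.1, 1.6, -0.1, 0, 0, 0.1, 1.6, -0.1, 0, 0, 0.1, 1.6, -0.1, 0, 0]}}

```text
time: 6.83
tool_pos: [0.5009, -0.0059, 0.0625]
tool_rot: [-0.007, -0.707, -0.007, 0.707]
contact_force: [0.0, -0.4, -0.7]
gripper_width: 0.242
```

```bash
python3 -c "
from h import *
go([.5005,-.0058,.059],.026)
grab('v6',[('scene',(270,130,370,230),6)])
"; python3 ov.py .5010 -.0062 .0215 v6
```

```text
t 6.83 pos [ 0.5009 -0.0059  0.0625] f [ 0.  -0.4 -0.7] w 0.242 j [-0.16 -0.06  2.04  0.    1.16  1.39] tilt [-5.e-04  1.e-04 -1.e+00]
-> cm [ 0.35 -0.01  0.04] twist -0.006
```

View pics/ov_v6_0.501_-0.0062.png

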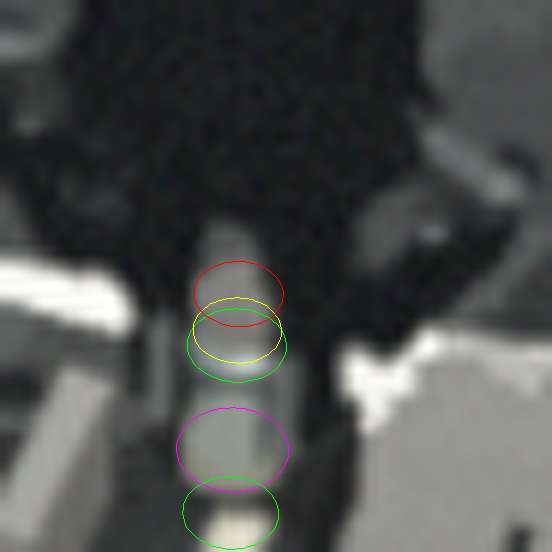

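The vial runs below the well's rim and no force shows. Lowering the last few mm.

Call:
{"api": "carry_out", "payload": {"moves": [0.1, 0.15, 0, 0, 0, 0.1, 0.3, 0, 0, 0, 0.1, 0.3, 0, 0, 0, 0.1, 0.3, 0, 0, 0]}}

```text
time: 7.22
tool_pos: [0.5011, -0.0059, 0.0598]
tool_rot: [-0.007, -0.707, -0.007, 0.707]
contact_force: [0.7, -0.7, 0.6]
gripper_width: 0.244
```

Call:
{"api": "carry_out", "payload": {"moves": [0.1, 0.05, 0, 0, 0, 0.1, 0.05, 0, 0, 0, 0.1, 0.05, 0, 0, 0]}}

```text
time: 7.47
tool_pos: [0.5011, -0.0059, 0.0593]
tool_rot: [0.007, 0.707, 0.007, -0.707]
contact_force: [0.3, -0.5, -0.6]
gripper_width: 0.244
```

Call:
{"api": "carry_out", "payload": {"moves": [0.1, 0.05, 0, 0, 0, 0.1, 0.1, 0, 0, 0, 0.1, 0.1, 0, 0, 0]}}

```text
time: 7.72
tool_pos: [0.5016, -0.0059, 0.0591]
tool_rot: [0.007, 0.707, 0.007, -0.707]
contact_force: [-0.4, -0.0, 4.5]
gripper_width: 0.244
```

Call:
{"api": "carry_out", "payload": {"moves": [0.1, 0.05, 0, 0, 0, 0.1, 0.1, 0, 0, 0, 0.1, 0.1, 0, 0, 0]}}

```text
time: 7.97
tool_pos: [0.5021, -0.006, 0.059]
tool_rot: [0.007, 0.708, 0.007, -0.707]
contact_force: [-2.8, 0.7, 9.0]
gripper_width: 0.24
```

Call:
{"api": "carry_out", "payload": {"moves": [0.1, -0.15, 0, 0, 0, 0.1, -0.15, 0, 0, 0, 0.6, -0.15, 0, 0, 0, 0.6, -0.15, 0, 0, 0, 0.6, -0.15, 0, 0, 0, 0.6, -0.15, 0, 0, 0, 0.6, -0.15, 0, 0, 0, 0.6, -0.15, 0, 0, 0]}}

```text
time: 8.63
tool_pos: [0.501, -0.0059, 0.0586]
tool_rot: [-0.007, -0.707, -0.007, 0.707]
contact_force: [-1.0, -1.2, -0.1]
gripper_width: 0.601
```

Call:
{"api": "carry_out", "payload": {"moves": [0.6, -3, 0, 0, 0, 0.6, -6, 0, 0, 0, 0.6, -10, 0, 0, 0, 0.6, -12, 0, 0, 0, 0.6, -12, 8, 0, 0, 0.6, -12, 15, 0, 0, 0.6, -12, 20, 0, 0, 0.6, -12, 20, 0, 0, 0.6, -12, 20, 0, 0]}}

```text
time: 9.38
tool_pos: [0.5048, -0.2085, 0.1791]
tool_rot: [0.007, 0.707, 0.006, -0.707]
contact_force: [0.6, -0.3, -0.4]
gripper_width: 0.597
```

```bash
python3 -c "
from h import *
go([.55,-.03,.1],.026)
grab('v7',[('top',(285,155,410,280),4.8),('scene',(230,150,360,250),6)])"
```

```text
t 9.38 pos [ 0.5048 -0.2085  0.1791] f [ 0.6 -0.3 -0.4] w 0.597 j [-0.53 -0.09  1.86 -0.    1.37  1.02] tilt [ 6.e-04 -9.e-04 -1.e+00]
-> cm [  7.89 -17.77  -4.86] twist -0.007
```

View pics/scene_v7.png

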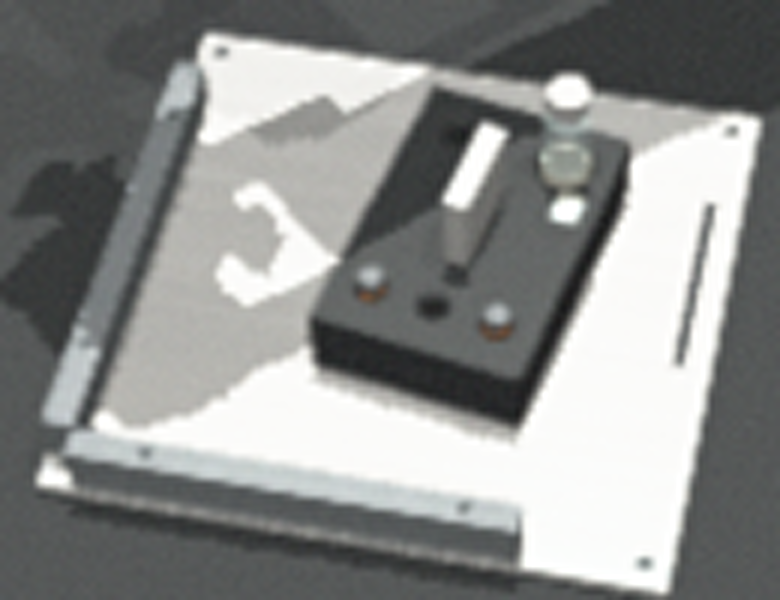

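View pics/top_v7.png

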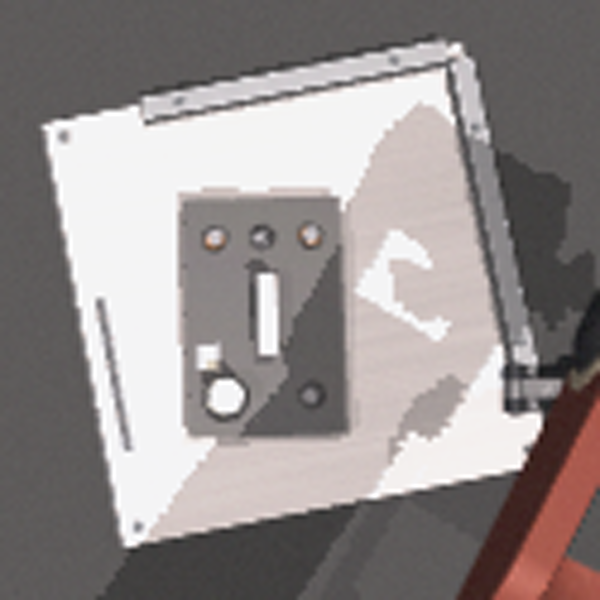

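```bash
python3 -c "
from h import *
T=lambda c:crop2px(c,4.8,(285,155)); S=lambda c:crop2px(c,6,(230,150))
print(unproj('top',T((225,397)),.095),unproj('scene',S((568,91)),.095))
m=1e-3
rk=[('top',T(c),np.array(L)*m) for c,L in [((178,198),(75,50,44)),((341,196),(75,-50,44)),((351,435),(-75,-50,44)),((187,437),(-75,50,44)),((313,395),(-50,-28,44)),((263,237),(50,0,44)),((214,237),(50,30,52)),((311,235),(50,-30,52)),((267,313),(0,0,86))]]
rk+=[('scene',S(c),np.array(L)*m) for c,L in [((432,86),(-75,-50,44)),((631,142),(-75,50,44)),((517,384),(75,50,44)),((312,321),(75,-50,44)),((433,307),(50,0,44)),((477,165),(0,0,86))]]
p,r=fit(rk);print(p.round(4),abs(r).max()); go([p[0],p[1],.12],p[2])"
```

```text
[ 0.50228441 -0.00522822  0.095     ] [ 0.50240129 -0.00603462  0.095     ]
[ 0.5528 -0.0314  0.0209] 0.901655107244494
t 9.48 pos [ 0.5048 -0.2102  0.179 ] f [ 0.5  0.8 -0.9] w 0.602 j [-0.53 -0.09  1.86 -0.    1.37  1.03] tilt [ 3.0e-04 -1.6e-03 -1.0e+00]
-> cm [  5.88 -17.82  -5.05] twist -0.007
```

The cap unprojects to the well's centre within about 1 mm, so the vial is seated. Now the handle.

Call:
{"api": "carry_out", "payload": {"moves": [0.6, 0, -8, -5, 0, 0.6, 0, -14, -5, 0, 0.6, 0, -17.8, -5, 0, 0.6, 2, -17.8, -5, 0, 0.6, 4, -17.8, -5, 0, 0.6, 5, -17.8, -5, 0, 0.6, 5, -17.8, -5, 0, 0.6, 5, -17.8, -5, 0]}}

```text
time: 10.15
tool_pos: [0.5509, -0.0267, 0.1282]
tool_rot: [-0.007, -0.706, -0.007, 0.708]
contact_force: [-0.3, 1.0, 0.2]
gripper_width: 0.601
```

```bash
python3 -c "
from h import *
go([.5528,-.0314,.060],.021)
grab('v8',[('scene',(230,150,360,250),6)])"
```

```text
t 10.15 pos [ 0.5509 -0.0267  0.1282] f [-0.3  1.   0.2] w 0.601 j [-0.18 -0.03  1.88 -0.    1.29  1.37] tilt [-0.0017 -0.     -1.    ]
-> cm [ 6.82  0.47 -0.19] twist -0.001
```

View pics/scene_v8.png

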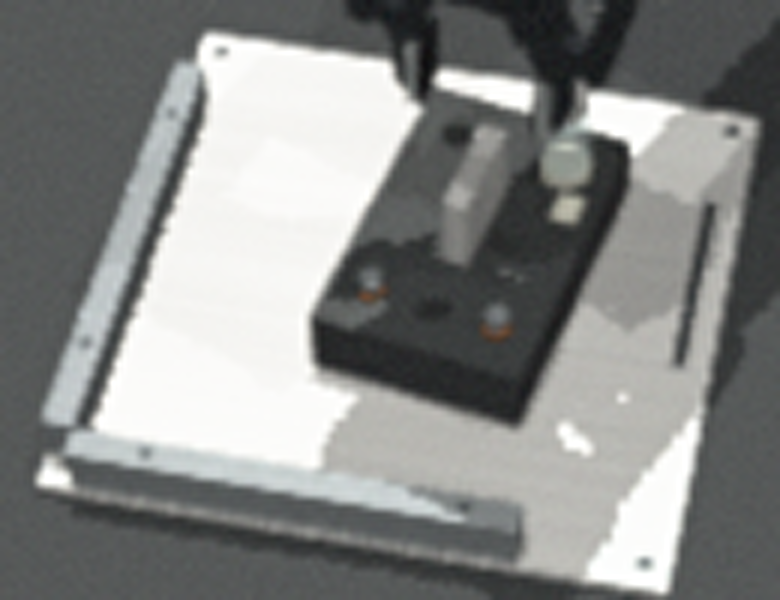

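Fingers straddle the handle plate (top at (475,160)), clear of the vial at (567,160). Adjusting and settling, then going down.

Call:
{"api": "carry_out", "payload": {"moves": [0.6, 0, 0.1, -0.2, 0, 0.6, 1, 0.1, -0.2, 0, 0.6, 1, 0.1, -0.2, 0, 0.6, 1, 0.1, -0.2, 0]}}

```text
time: 10.53
tool_pos: [0.5532, -0.0284, 0.1183]
tool_rot: [-0.007, -0.707, -0.007, 0.707]
contact_force: [0.2, 0.1, 0.3]
gripper_width: 0.603
```

```bash
python3 -c "
from h import *
go([.5528,-.0314,.060],.021)"
```

```text
t 10.53 pos [ 0.5532 -0.0284  0.1183] f [0.2 0.1 0.3] w 0.603 j [-0.19 -0.01  1.88 -0.    1.27  1.37] tilt [-1.e-03  2.e-04 -1.e+00]
-> cm [5.83 0.3  0.04] twist -0.002
```

Call:
{"api": "carry_out", "payload": {"moves": [0.6, 2, 0.3, 0, 0, 0.6, 4, 0.3, 0, 0, 0.6, 5.5, 0.3, 0, 0, 0.6, 5.8, 0.3, 0, 0, 0.6, 5.8, 0.3, 0, 0, 0, 5.8, 0.3, 0, 0, 0, 5.8, 0.3, 0, 0, 0, 5.8, 0.3, 0, 0, 0, 5.8, 0.3, 0, 0, 0, 5.8, 0.3, 0, 0, 0, 5.8, 0.3, 0, 0, 0, 5.8, 0.3, 0, 0]}}

```text
time: 11.53
tool_pos: [0.5547, -0.0311, 0.0624]
tool_rot: [0.007, 0.708, 0.007, -0.706]
contact_force: [0.2, -1.0, 6.4]
gripper_width: 0.132
```

```bash
python3 -c "
from h import *
go([.6332-.004,-.1167+.004,.060],.1863)
grab('v9',[('scene',(230,150,360,250),6)])"
```

```text
t 11.53 pos [ 0.5547 -0.0311  0.0624] f [ 0.2 -1.   6.4] w 0.132 j [-0.19  0.07  1.91 -0.    1.16  1.36] tilt [ 2.5e-03 -5.0e-04 -1.0e+00]
-> cm [ 0.26  8.31 -7.28] twist -0.166
```

View pics/scene_v9.png

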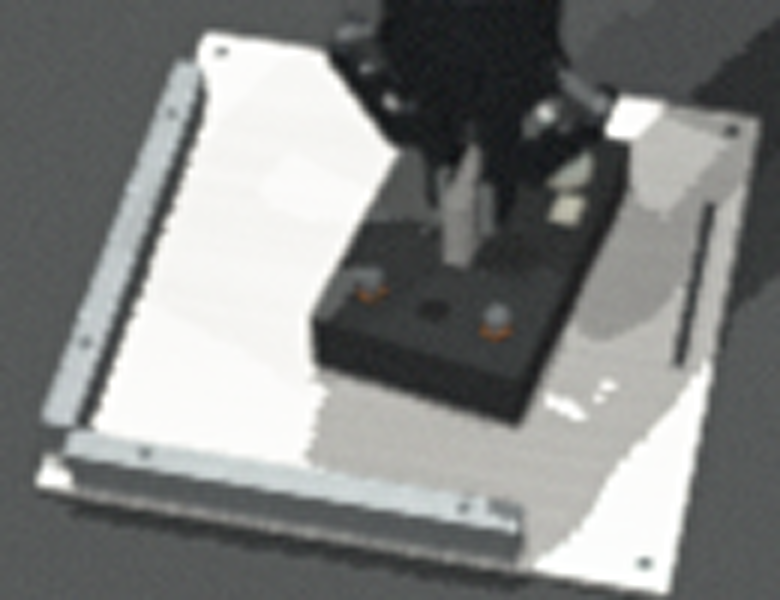

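Call:
{"api": "carry_out", "payload": {"moves": [0, -0.1, 0.3, -0.3, -0.03, 0, -0.1, 0.9, -0.8, -0.06, 0, -0.1, 1.7, -1.5, -0.09, 0, -0.1, 2.5, -2.2, -0.12, 0, -0.1, 3.4, -3, -0.15, 0, -0.1, 4.3, -3.8, -0.166, 0, -0.1, 5.2, -4.6, -0.166, 0, -0.1, 6.1, -5.4, -0.166, 0, -0.1, 6.8, -6.1, -0.166, 0, -0.1, 7.3, -6.5, -0.166, 0, -0.1, 7.3, -6.5, -0.166, 0, -0.1, 7.3, -6.5, -0.166]}}

```text
time: 12.58
tool_pos: [0.621, -0.1034, 0.0624]
tool_rot: [0.066, 0.705, 0.065, -0.703]
contact_force: [0.8, -1.2, 5.1]
gripper_width: 0.134
```

```bash
python3 -c "
from h import *
go([.6332,-.1167,.060],.1863)
grab('w1',[('top',(285,155,410,280),4.8),('scene',(230,150,360,250),6)])"
```

```text
t 12.58 pos [ 0.621  -0.1034  0.0624] f [ 0.8 -1.2  5.1] w 0.134 j [-0.28  0.23  1.73 -0.    1.18  1.1 ] tilt [ 0.002  -0.0011 -1.    ]
-> cm [ 0.25  1.53 -0.95] twist -0.001
```

View pics/scene_w1.png

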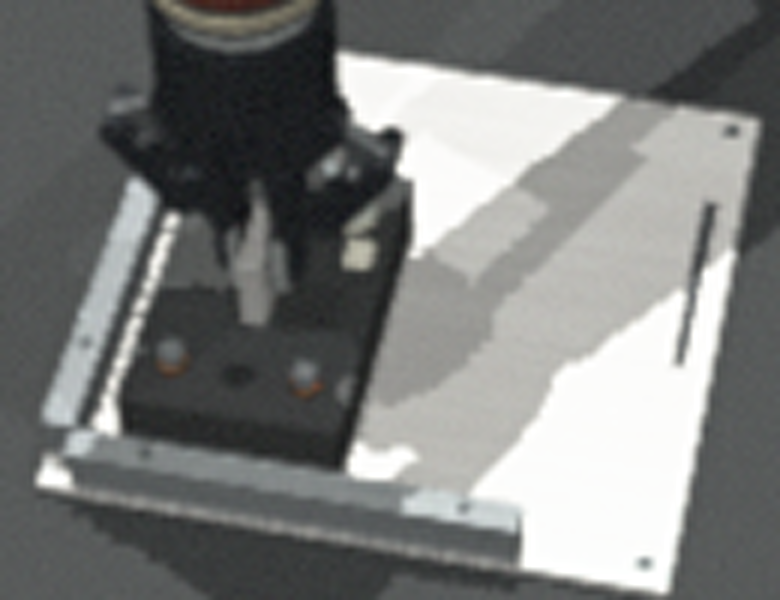

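View pics/top_w1.png

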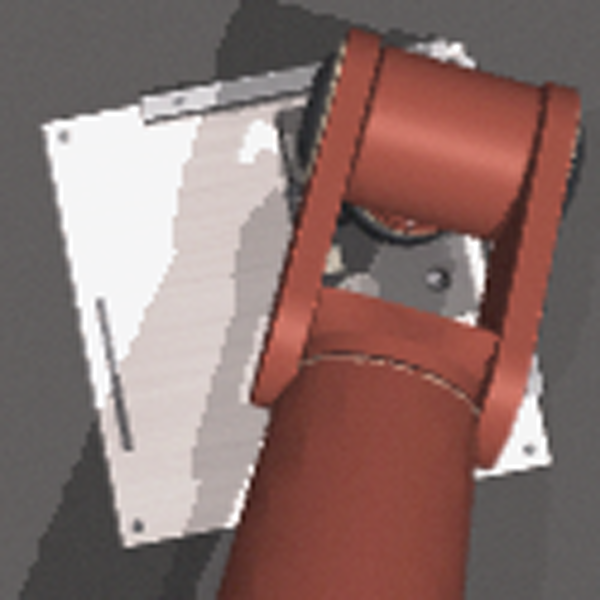

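Call:
{"api": "carry_out", "payload": {"moves": [0, 0, 0.4, -0.3, 0, 0, 0, 0.8, -0.5, 0, 0, 0, 1.2, -0.7, 0, 0, 0, 1.2, -0.7, 0, 0, 0, 1.2, -0.7, 0]}}

```text
time: 13.1
tool_pos: [0.6295, -0.1129, 0.0624]
tool_rot: [0.066, 0.704, 0.066, -0.704]
contact_force: [1.4, -1.2, 6.0]
gripper_width: 0.128
```

```bash
cat >> h.py <<'E'
def ft(yaw=.1863):
    s=status.state(); f=s["contact_force"];c,q=np.cos(yaw),np.sin(yaw)
    p=s["tool_pos"]; d=p-np.array([.5702,-.0522,0])
    print("t",round(s["time"],2),"F tray",[round(v,2) for v in (c*f[0]+q*f[1],-q*f[0]+c*f[1],f[2])],"tcp tray mm",[round(v*1e3,1) for v in (c*d[0]+q*d[1],-q*d[0]+c*d[1],d[2])],"M",s["ft_torque"].round(2))
E
python3 -c "
from h import *
ft();go([.635,-.1167,.060],.1863)"
```

```text
t 13.1 F tray [np.float64(1.11), np.float64(-1.45), np.float64(5.99)] tcp tray mm [np.float64(47.0), np.float64(-70.7), np.float64(62.4)] M [-0.09 -0.25  0.04]
t 13.1 pos [ 0.6295 -0.1129  0.0624] f [ 1.4 -1.2  6. ] w 0.128 j [-0.29  0.25  1.71  0.    1.19  1.09] tilt [ 1.2e-03 -3.0e-04 -1.0e+00]
-> cm [ 0.24  0.47 -0.47] twist -0.0
```

Call:
{"api": "carry_out", "payload": {"moves": [0, 0, 0.15, -0.1, 0, 0, 0, 0.3, -0.2, 0, 0, 0, 0.5, -0.3, 0, 0, 0, 0.5, -0.3, 0, 0, 0, 0.5, -0.3, 0]}}

```text
time: 13.52
tool_pos: [0.633, -0.1167, 0.0624]
tool_rot: [0.065, 0.704, 0.066, -0.704]
contact_force: [0.7, 1.8, 6.7]
gripper_width: 0.131
```

```bash
python3 -c "
from h import *
ft()"
```

```text
t 13.52 F tray [np.float64(1.02), np.float64(1.6), np.float64(6.73)] tcp tray mm [np.float64(49.8), np.float64(-75.0), np.float64(62.4)] M [ 0.12 -0.03 -0.03]
```

Call:
{"api": "carry_out", "payload": {"moves": [0, 0, 0.1, -0.1, 0, 0, 0, 0.2, -0.2, 0, 0, 0, 0.2, -0.3, 0, 0, 0, 0.2, -0.3, 0, 0, 0, 0.2, -0.3, 0]}}

```text
time: 13.93
tool_pos: [0.6348, -0.1164, 0.0624]
tool_rot: [-0.064, -0.703, -0.067, 0.705]
contact_force: [-7.1, 5.8, 12.7]
gripper_width: 0.13
```

```bash
python3 -c "
from h import *
ft()"
```

```text
t 13.93 F tray [np.float64(-5.92), np.float64(6.99), np.float64(12.74)] tcp tray mm [np.float64(51.6), np.float64(-75.1), np.float64(62.4)] M [ 0.76  0.83 -0.24]
```

Call:
{"api": "carry_out", "payload": {"moves": [0, -0.1, 0.1, -0.1, 0, 0, -0.1, 0.2, -0.2, 0, 0, -0.1, 0.2, -0.2, 0, 0, -0.1, 0.2, -0.2, 0, 0, -0.1, 0.2, -0.2, 0, 0, -0.1, 0.2, -0.2, 0]}}

```text
time: 14.43
tool_pos: [0.6348, -0.1165, 0.0625]
tool_rot: [-0.063, -0.701, -0.069, 0.707]
contact_force: [-14.7, 10.0, 16.0]
gripper_width: 0.127
```

```bash
python3 -c "
from h import *
ft();go([.635,-.1167,.060],.1863)
grab('w2',[('top',(285,155,410,280),4.8),('scene',(230,150,360,250),6)]);ft()"
```

```text
t 14.43 F tray [np.float64(-12.58), np.float64(12.57), np.float64(15.96)] tcp tray mm [np.float64(51.5), np.float64(-75.1), np.float64(62.5)] M [ 1.41  1.71 -0.11]
t 14.43 pos [ 0.6348 -0.1165  0.0625] f [-14.7  10.   16. ] w 0.127 j [-0.3   0.27  1.68  0.    1.2   1.08] tilt [-0.0105  0.0068 -0.9999]
-> cm [ 0.25  0.03 -0.02] twist 0.0
t 14.53 F tray [np.float64(-11.74), np.float64(13.64), np.float64(15.62)] tcp tray mm [np.float64(51.5), np.float64(-75.1), np.float64(62.5)] M [ 1.36  1.73 -0.13]
```

View pics/scene_w2.png

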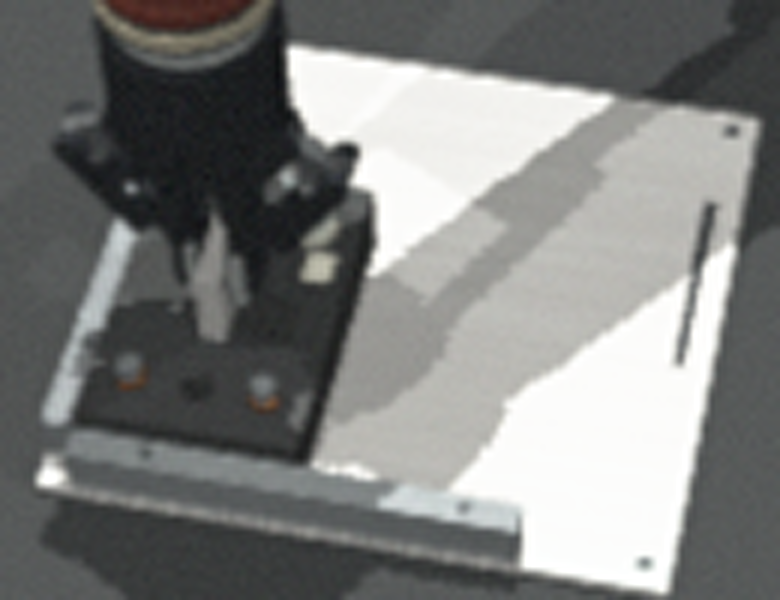

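View pics/top_w2.png

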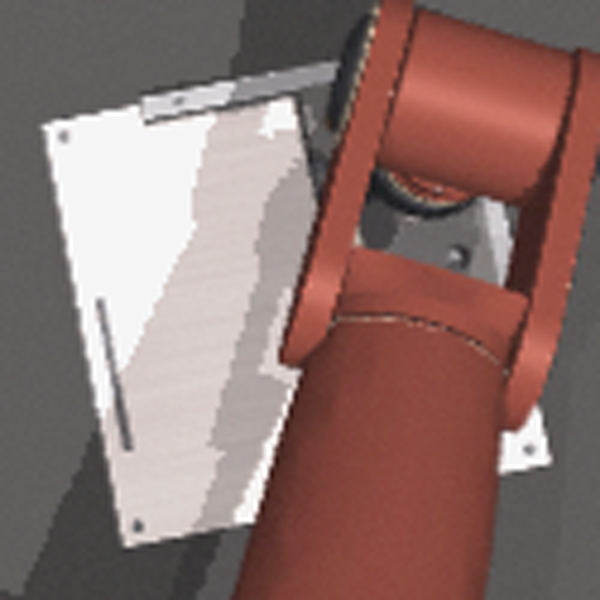

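```bash
python3 -c "
from h import *
S=lambda c:crop2px(c,6,(230,150)); m=1e-3
ob=[('scene',S(c),np.array(L)*m) for c,L in [((302,460),(75,50,44)),((372,198),(-75,50,44)),((195,386),(50,0,44)),((130,365),(50,-30,52)),((263,384),(50,30,52))]]
p,r=fit(ob,(.63,-.11,.18));print(p.round(4),abs(r).max().round(2),'scene-tray',[.5703,-.0516,.1849])
im=cv2.imread('pics/scene_w2.png'); h=loc([.5703,-.0516,.1849],[[.05,-.075,0]])[0]; q=[h[0],h[1],.1849]
for L in [(75,50,44),(-75,50,44),(75,-50,44),(50,0,44),(50,-30,52),(50,30,52)]:
    u=(proj('scene',loc(q,[np.array(L)*m]))[0]-[230,150]+.5)*6-.5; print(L,u.round(0)); cv2.circle(im,tuple(int(v) for v in u),4,(0,255,0),1)
cv2.imwrite('pics/w2o.png',im)"
```

```text
[ 0.6336 -0.1164  0.1901] 1.08 scene-tray [0.5703, -0.0516, 0.1849]
(75, 50, 44) [296. 453.]
(-75, 50, 44) [376. 192.]
(75, -50, 44) [ 70. 415.]
(50, 0, 44) [198. 388.]
(50, -30, 52) [130. 366.]
(50, 30, 52) [264. 388.]
```

View pics/w2o.png

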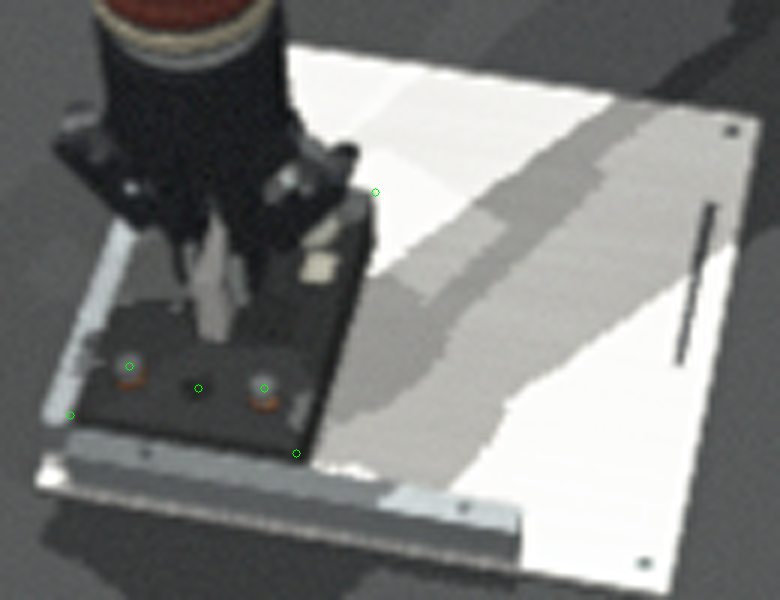

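Call:
{"api": "carry_out", "payload": {"moves": [0, 0, 0, 0, 0, 0, 0, 0, 0, 0, 0, 0, 0, 0, 0, 0, 0, 0, 0, 0, 0, 0, 0, 0, 0, 0, 0, 0, 0, 0]}}

```text
time: 15.03
tool_pos: [0.6347, -0.1165, 0.0625]
tool_rot: [-0.063, -0.701, -0.069, 0.707]
contact_force: [-13.6, 10.3, 15.3]
gripper_width: 0.134
```

```bash
python3 -c "
from h import *
ft()
q=[.6336,-.1164,.19]
for z in (44,66,95): print((proj('scene',loc(q,[np.array([-50,26,z])*1e-3]))[0]-[230,150]+.5)*6)
grab('w3',[('scene',(230,150,360,250),6)])
im=cv2.imread('pics/scene_w3_full.png')[165:210,265:310]; cv2.imwrite('pics/w3z.png',cv2.resize(im,None,fx=12,fy=12,interpolation=cv2.INTER_CUBIC))
for z in (44,66,95): print((proj('scene',loc(q,[np.array([-50,26,z])*1e-3]))[0]-[265,165]+.5)*12)"
```

```text
t 15.03 F tray [np.float64(-11.45), np.float64(12.69), np.float64(15.3)] tcp tray mm [np.float64(51.5), np.float64(-75.2), np.float64(62.5)] M [ 1.35  1.69 -0.11]
[310.84628197 225.61241631]
[308.56289398 193.87864909]
[305.46105787 150.71312816]
[201.69256395 271.22483263]
[197.12578795 207.75729818]
[190.92211574 121.42625632]
```

View pics/w3z.png

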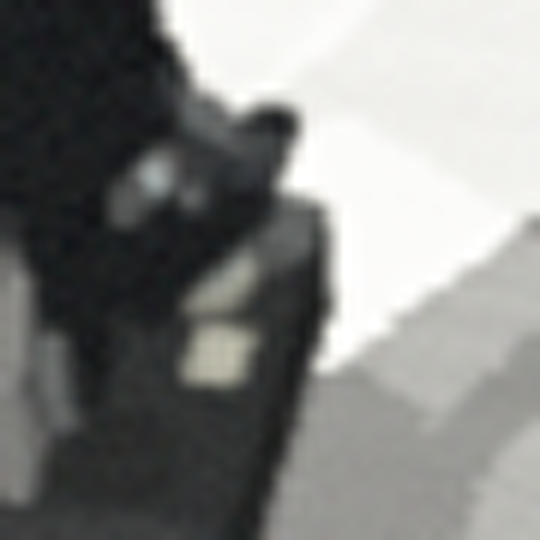

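The vial's paper band at (225,285) stands at the well beside the tag (218,355); the finger linkage hides the rest. The forces are steady, so I'm handing in.

```bash
python3 -c "
from h import *
print(workorder.job_done()); ft()"
```

```text
the job is handed in; nothing more can be done
None
the job is handed in; nothing more can be done
```

I put the tall vial back in its wide well and let go. I then slid the rack by its handle into the stop corner and handed the job in, still gripping it and pressing on both stops. The clock read about 15 s of the 61 s allowed. The hand-in gives no verdict.

**Vial:** After release, its cap lined up with the well centre to about 1 mm in both cameras. In the last picture only the paper band is visible, standing where the well is; the gripper hides the rest.

**Rack position:** The scene camera put the rack centre about 1 mm from home and 0.005 rad out of square with the tray. This fit gave a largest miss of about 1 px on one rack corner. The top camera could not confirm it because the arm blocked its view. I did not measure how flat the rack sits; the only sign is that the tool itself leaned about 0.012 rad while pressing.

**Forces:** The last reading was about 11 N towards the end stop, 13 N towards the side stop and 15 N downward, steady for 0.6 s. These are measured at the wrist, so the stops themselves see somewhat less because of friction on the tray.

**Other objects:** Both small vials were still in their wells in the last picture. The arm stayed clear of the bottle, jar and beaker, but I took no final picture to confirm they had not moved.

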